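# Level the display shelf on the dresser with the spirit level

## Task

Pull the drawer of the little wooden chest out to its stop, take the spirit level from it and lay it, vial up and lengthwise, along the middle of the small display shelf, and let go of it. Then turn the knurled knob of the shelf's levelling foot until the bubble stands centred between the vial's two lines. Finish pressing the level down on the shelf with the fingertips, with the bubble still centred: the job ends holding that push, not letting go; leave the cat, shoehorn and dish where they are.

Things in the scene. Friction and masses are not known exactly. Their poses are not given: they have to be found in the camera images.
- cab_drawer0 (a joint): drawer of the little wooden chest (210 mm deep, 280 wide, top 89 mm above the dresser, a 75 mm scent jar at its back); m pulled out: 0 shut, stop at 0.1416; about 1 N of friction, stays where it is left. Its inside is 165 mm long from front to back and 238 wide, floor 26 mm and rim 67 mm above the dresser; at the stop the front 130 mm of it lie clear of the chest's top
- cab_drawer0_handle (a point): middle of the drawer's level steel bar handle (bar 11 mm thick, 120 mm long along this point's y, 51 mm above the dresser, 35 mm before the drawer front, so that a finger fits behind it from above). Its x points into the chest: the drawer opens along -x. The drawer's inner front end lies 56 mm behind the handle
- level_mid (a point): centre of the loose spirit level, an aluminium bar 170 x 24 x 30 mm (x long, y wide, z up; about 0.17 kg; flat top and bottom, black ends), the vial in the middle 52 mm of its top. It starts in the drawer, long side along the handle, centre about 60 mm behind the drawer's inner front end
- bubble (a joint): the bubble's place in the vial: 0 centred, each 0.01 is 1 mm from the middle, + towards the level's +x end, range +-0.15 (15 mm). It goes to the higher end, 0.4 mm per 0.001 rad of slope, and settles within about 1 s. The bubble is 11 mm long and the lines stand 7.5 mm either side of the middle, so it is between them within 0.02 (2 mm) of 0
- shelf_rest (a point): where the level's middle is to lie: on the top face of the display shelf's wooden plate (130 x 300 x 14 mm), on its centre line, 30 mm from its middle away from the foot; about 75 mm above the dresser. Its y runs along the plate away from the foot, z up. The plate pivots on two fixed feet under its +y end; at the start its foot end is too low by 0.009 to 0.024 rad
- foot_grip (a point): middle of the levelling foot's round knurled knob: 38 mm wide, 27 high, upright axis, 104 mm above the dresser, 152 mm from shelf_rest, about 15 mm of air under it. It keeps its height, turns stiffly (0.06 N m), stays where left. Clockwise from above raises the plate's foot end 0.0125 rad per rad, moving the bubble 5 mm; 0.75 to 1.9 rad are needed
- cat: small ceramic alebrije cat, 70 mm high, standing behind the shoehorn; leave alone; origin under its middle
- shoehorn: folded aluminium shoehorn, 125 x 30 x 12 mm, lying between the chest and the shelf; leave alone; origin under its middle
- dish: white ring dish, 84 mm wide, 18 mm high; leave alone; origin under its middle

How it is judged:
By the outcome, as a careful person would: the job done as asked, in the order asked, and still so for the second after the job is handed in, while the arm keeps its last pose, push and grip.
It also fails if it takes over 72 s, if anything falls off the work surface, if the arm or the gripper's body presses on something with over 40 N, if the wrist force passes 120 N, or if a joint passes its speed limit or range.

## Robot

A 7-joint arm with a two-finger parallel gripper is mounted at the origin on the work surface. World frame = base frame: x ahead of the robot, y to its left, z up, the work surface at z = 0. Lengths are in m, angles in rad, forces in N, time in s.
With the tool pointing down it reaches from about 0.425 to 0.925 m from the base axis. Payload 6.8 kg.
Tool frame: the origin (TCP) lies on the front face of the gripper's body, between the roots of the fingers; the fingertips stand 73 mm ahead of it and the grasp point (between the pads) lies 54 mm ahead of it (bot.finger_overhang is the z of the fingertips in the tool frame, in m); z points along the fingers, y is the line along which they close (so a half turn about z gives the same grasp; the last joint's range is limited). The gripper opens to 85 mm and grips with 20 to 120 N. Pads are 22 mm wide; open, the fingers measure 114 mm over their backs; the gripper's body (76 mm by 85 mm) begins 54 mm behind the grasp point. The pads swing forward as they close: fully open they stand 13 mm farther back than shut.
Start: joints at [1.031, 0.477, 0.022, 1.555, -0.011, 1.109, -0.083], TCP at [0.283, -0.613, 0.304] pointing down, gripper open.
Joint ranges: [-2.96, 2.96], [-0.34, 2.1], [-1.41, 1.46], [0.24, 2.44], [-1.37, 4.51], [0.17, 1.92], [-2.96, 2.96]. Speed limits (rad/s): [2.39, 2.39, 3.14, 3.14, 3.14, 3.14, 3.14].

## Interface

Orientations are given as a unit quaternion [w, x, y, z].
In Python, from station import bot gives the robot as it stands.
- The arm moves only by the tool servo_tool, never from a script. Its argument "motion" is one flat list of numbers, 7 for each row, row after row: the shift along the tool's x, y, z as a fraction of full scale, then the turn, a rotation vector about the tool's x, y, z as a fraction of full scale, then the closure, from 0 (fully open) to 1 (shut). In form: [tx, ty, tz, ax, ay, az, gripper, tx, ty, tz, ax, ay, az, gripper, ...]. A call has 1 to 5 rows; each row shifts and turns the commanded pose from where the row before left it, along the tool's axes as they then stand; what a row does not reach is not made up. Full scale, the value 1, is 0.02 m for a shift and 0.15 rad for a turn. A row lasts 1/8 s, in which the tool goes at most 62.5 mm and 10.7 degrees, less where a joint would pass 70% of its speed; a pose out of reach is approached as far as the arm can. A call with a number of a shift or a turn outside -1 to 1 is refused whole. A call with a gripper value outside its range is refused whole. The fingers move at their own pace and stop on an object; "grip_force" is the grip in N (left out, the last holds). Time passes only in rows, so rows that do not move let the fingers close. It gives the time, the measured TCP pose, the force, the opening and the grip force at its end, in the units of the state.
- bot.get_obs(): the state, without advancing time (a new reading comes with each control period).
- bot.read_camera(name): name is "side" or "top" or "wrist"; returns the picture (384x512x3 uint8, red, green, blue); there is no depth.
- bot.get_calibration(name): a dict with "mtx" (3x3 intrinsics, pixels), "rvec" (rotation vector, rad) and "tvec" (3), from world to camera coordinates, as OpenCV has them. Camera axes: x right, y down, z forward; pixel columns grow to the right and rows downward; lengths in m; the calibration is good to about 2 mm. A picture is of the moment at which its call begins: read the wrist's pose just before it. get_calibration takes no time and is no camera call; for the wrist camera it gives the pose at the moment of the call.
- bot.hand_in(): hands the job in; it is judged then, once.
Trained networks look in the newest picture that a camera, given by its name, has taken for a name from the list of things; names that differ only in an ending like _2 or _b are one class to them, and where a whole thing is asked for, a point or a joint stands for the part that bears it (a point fixed in the world has none). Each returns a list of dicts, best first, with "p" (0 to 1); they miss things now and then, are a little off and sometimes report something else, mostly with a low value. They report only what shows in the picture. A call takes as long as a camera call.
- bot.boxes_of(camera, name): "uv" ([column, row] in pixels, amid what is visible of it).
The state is a dict: "t": time; "q": joint angles; "joint_vel": joint speeds; "joint_torque": joint torques, N m; "eef_pos": TCP position; "tool_rot": TCP orientation; "contact_force": force on the tool from outside, world axes, zero at the start; "torque": the same for the moment, N m; "gripper_width": opening from 0.0 (shut) to 1.0 (fully open); "grasp_force": force on a finger pad.
Only numpy, scipy, OpenCV 4.12 (cv2) and the standard library are available. Lean on these libraries where they do the work, as an engineer would, in place of code of your own. Each camera call takes 0.05 s, during which the arm holds its last target. There are 200 camera calls.

## Working session

There is one attempt and no reset: what is moved stays moved. The work goes in short steps, Python scripts to look and compute and a tool call to move; the robot and the scene stay as the last step left them, time stands still between calls to the robot, and variables do not carry over. Pictures are saved under pics/ and viewed, at most 11 in all, crops included, and the job is handed in when it is done.

Besides the shell and the picture viewer there is one more tool, called after ">>>" as name(argument=value, ...) on one line, values as JSON. servo_tool: Moves the arm, as the interface text tells. Shift numbers are shares of 0.02 m and turn numbers shares of 0.15 rad, none past 1 either way. Its arguments: {"type":"object","properties":{"motion":{"type":"array","items":{"type":"number","minimum":-1,"maximum":1}},"grip_force":{"type":"number"}},"required":["motion"]}

```bash
mkdir -p pics; ls; cat > h.py <<'E'
import numpy as np, cv2
from scipy.spatial.transform import Rotation as R
from station import bot
def cal(c):
    k=bot.get_calibration(c); K=np.array(k['mtx'],float); r=cv2.Rodrigues(np.array(k['rvec'],float))[0]; t=np.array(k['tvec'],float).ravel()
    return K,r,t
def ray(c,uv,z):
    K,r,t=cal(c); o=-r.T@t; d=r.T@np.linalg.solve(K,[uv[0],uv[1],1]); return o+d*(z-o[2])/d[2]
def proj(c,p):
    K,r,t=cal(c); q=K@(r@np.array(p)+t); return q[:2]/q[2]
def snap(c,n,s=1):
    im=bot.read_camera(c); cv2.imwrite('pics/'+n,cv2.resize(im[:,:,::-1],None,fx=s,fy=s)); return im
def tri(a,ua,b,ub):
    A=[];B=[]
    for c,u in((a,ua),(b,ub)):
        K,r,t=cal(c);o=-r.T@t;d=r.T@np.linalg.solve(K,[u[0],u[1],1]);d/=np.linalg.norm(d);P=np.eye(3)-np.outer(d,d);A.append(P);B.append(P@o)
    return np.linalg.solve(A[0]+A[1],B[0]+B[1])
def rot(): 
    q=bot.get_obs()['tool_rot']; return R.from_quat([q[1],q[2],q[3],q[0]])
E
python3 - <<'E'
from h import *
o=bot.get_obs(); print(o['t'],o['eef_pos'],o['tool_rot'],bot.finger_overhang); print(rot().as_matrix().round(3))
a=snap('top','top0.png'); b=snap('side','side0.png')
cv2.imwrite('pics/both.png',cv2.resize(np.vstack([a,b])[:,:,::-1],(0,0),fx=.78,fy=.78))
zs=dict(cab_drawer0_handle=.051,level_mid=.045,shelf_rest=.075,foot_grip=.104,cat=.03,shoehorn=.01,dish=.01)
for n,z in zs.items():
    A=bot.boxes_of('top',n)[:2];B=bot.boxes_of('side',n)[:2]
    for d in A: print(n,'top',d['p'],np.round(d['uv']),ray('top',d['uv'],z).round(3))
    for d in B: print(n,'side',d['p'],np.round(d['uv']),ray('side',d['uv'],z).round(3))
    if A and B: print('  tri',tri('top',A[0]['uv'],'side',B[0]['uv']).round(3))
E
```

```text
pics
0.0 [ 0.28230519 -0.61262057  0.30291259] [-8.94538913e-04  9.76780859e-01  2.14238847e-01 -2.65466271e-04] 0.0726
[[ 0.908  0.419 -0.001]
 [ 0.419 -0.908  0.002]
 [-0.    -0.002 -1.   ]]
cab_drawer0_handle top 0.97 [153. 175.] [0.59  0.221 0.051]
cab_drawer0_handle side 0.79 [162. 252.] [0.599 0.23  0.051]
  tri [0.596 0.226 0.048]
shelf_rest top 0.8 [340. 196.] [ 0.537 -0.254  0.075]
shelf_rest top 0.31 [154. 176.] [0.583 0.214 0.075]
shelf_rest side 0.76 [294. 164.] [ 0.527 -0.238  0.075]
  tri [ 0.538 -0.257  0.063]
foot_grip top 0.47 [395. 199.] [ 0.524 -0.382  0.104]
foot_grip side 0.66 [323. 139.] [ 0.507 -0.379  0.104]
foot_grip side 0.43 [293. 166.] [ 0.501 -0.184  0.104]
  tri [ 0.519 -0.387  0.099]
cat top 0.72 [243. 150.] [ 0.663 -0.008  0.03 ]
cat side 0.7 [207. 200.] [ 0.667 -0.009  0.03 ]
  tri [ 0.664 -0.007  0.032]
shoehorn top 0.94 [240. 199.] [ 0.535 -0.001  0.01 ]
shoehorn side 0.57 [242. 224.] [0.54  0.006 0.01 ]
shoehorn side 0.29 [293. 166.] [ 0.58  -0.332  0.01 ]
  tri [0.539 0.001 0.006]
dish top 0.59 [250. 250.] [ 0.403 -0.029  0.01 ]
dish side 0.83 [296. 235.] [ 0.402 -0.033  0.01 ]
  tri [ 0.402 -0.029  0.013]
```

View pics/both.png

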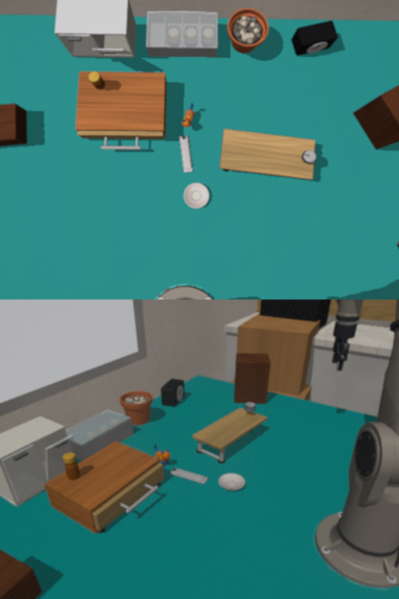

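Top view (scaled): chest with handle at (120,148), shelf at (267,155) with knob at (309,157). Side view shows the same layout. Next I need the axes of the chest and shelf.

```bash
python3 - <<'E'
from h import *
im=cv2.imread('pics/top0.png'); hsv=cv2.cvtColor(im,cv2.COLOR_BGR2HSV)
for n,(x0,y0,x1,y1),z in(('chest',(92,85,220,180),.089),('shelf',(275,155,415,240),.075)):
    m=np.zeros(im.shape[:2],np.uint8); h=hsv[y0:y1,x0:x1]; m[y0:y1,x0:x1]=((h[...,0]<28)&(h[...,1]>60)&(h[...,2]>70))*255
    m=cv2.morphologyEx(m,cv2.MORPH_OPEN,np.ones((5,5)))
    c=max(cv2.findContours(m,0,2)[0],key=cv2.contourArea)
    w=np.array([ray('top',p[0],z)[:2] for p in c])*1000
    (cx,cy),(a,b),g=cv2.minAreaRect(w.astype(np.float32)); print(n,cx,cy,a,b,g); print(cv2.boxPoints(((cx,cy),(a,b),g)).round())
# handle: bright grey pixels
y0,y1,x0,x1=165,200,120,195
h=hsv[y0:y1,x0:x1]; m=(h[...,1]<60)&(h[...,2]>110)
v,u=np.nonzero(m); P=np.array([ray('top',(a+x0,b+y0),.053)[:2] for a,b in zip(u,v)])*1000
print(len(P),P.mean(0),P.min(0),P.max(0)); print((cv2.minAreaRect(P.astype(np.float32))))
d=np.vstack([cv2.resize(im[75:200,85:225],None,fx=4,fy=4),cv2.resize(im[155:240,270:410],None,fx=4,fy=4)[:, :]])
cv2.imwrite('pics/crop.png',cv2.resize(d,None,fx=.7,fy=.7))
E
```

```text
chest 690.1115112304688 212.6707763671875 217.1578369140625 283.1682434082031 0.5832163691520691
[[580. 353.]
 [583.  70.]
 [800.  72.]
 [797. 355.]]
shelf 532.5903930664062 -261.34210205078125 297.34637451171875 130.84280395507812 83.84029388427734
[[ 452. -402.]
 [ 582. -416.]
 [ 614. -121.]
 [ 483. -107.]]
301 [557.9607685  212.16648896] [547.41093299 149.70049722] [589.57082204 278.99260987]
((568.3262939453125, 214.49497985839844), (41.522457122802734, 129.24896240234375), 0.5449903011322021)
```

View pics/crop.png

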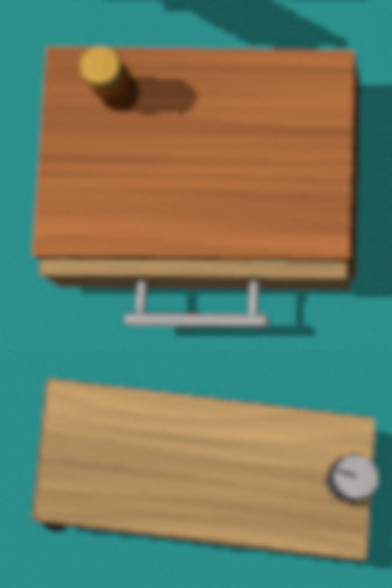

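Handle at about (0.552, 0.213), with the chest yawed about 0.6°. Plate centre (0.533, -0.261), its length along (0.105, 0.995). That puts shelf_rest near (0.536, -0.231) and the knob near (0.520, -0.383), which agrees with the networks. I'll turn and travel to the handle.

>>> servo_tool(motion=[0,0,0,0,0,-0.957,0.5,0,0,0,0,0,-0.957,0.5,0,0,0,0,0,-0.957,0.5,0,0,0,0,0,-0.957,0.5,0,0,0,0,0,-0.957,0.5])

```text
t: 1.42
eef_pos: [0.2824, -0.6131, 0.3039]
tool_rot: [0.0, 0.838, 0.546, -0.0]
contact_force: [-1.1, 0.5, 0.1]
gripper_width: 0.499
grasp_force: 0.0
```

>>> servo_tool(motion=[0,0,0,0,0,-0.957,0.5,0,0,0,0,0,-0.957,0.5,0,0,0,0,0,-0.957,0.5,0.98,0.32,0,0,0,0,0.5,0.98,0.32,0,0,0,0,0.5])

```text
t: 2.05
eef_pos: [0.295, -0.5731, 0.3038]
tool_rot: [-0.0, 0.704, 0.71, 0.0]
contact_force: [0.1, 0.4, -0.1]
gripper_width: 0.499
grasp_force: 0.0
```

>>> servo_tool(motion=[0.98,0.32,0,0,0,0,0.5,0.98,0.32,0,0,0,0,0.5,0.98,0.32,0,0,0,0,0.5,0.98,0.32,0,0,0,0,0.5,0.98,0.32,0,0,0,0,0.5])

```text
t: 2.68
eef_pos: [0.3265, -0.4741, 0.304]
tool_rot: [0.0, 0.704, 0.71, -0.0]
contact_force: [0.3, 1.0, -0.2]
gripper_width: 0.501
grasp_force: 0.0
```

>>> servo_tool(motion=[0.98,0.32,0,0,0,0,0.5,0.98,0.32,0,0,0,0,0.5,0.98,0.32,0,0,0,0,0.5,0.98,0.32,0,0,0,0,0.5,0.98,0.32,0,0,0,0,0.5])

```text
t: 3.3
eef_pos: [0.3575, -0.3758, 0.304]
tool_rot: [0.0, 0.704, 0.71, 0.0]
contact_force: [0.4, 0.3, 0.0]
gripper_width: 0.501
grasp_force: 0.0
```

>>> servo_tool(motion=[0.98,0.32,0.13,0,0,0,0.5,0.98,0.32,0.13,0,0,0,0.5,0.98,0.32,0.13,0,0,0,0.5,0.98,0.32,0.13,0,0,0,0.5,0.98,0.32,0.13,0,0,0,0.5])

```text
t: 3.92
eef_pos: [0.3884, -0.2776, 0.2909]
tool_rot: [0.0, 0.704, 0.71, -0.0]
contact_force: [0.4, 0.3, -0.3]
gripper_width: 0.504
grasp_force: 0.0
```

>>> servo_tool(motion=[0.98,0.32,0.13,0,0,0,0.5,0.98,0.32,0.13,0,0,0,0.5,0.98,0.32,0.13,0,0,0,0.5,0.98,0.32,0.13,0,0,0,0.5,0.98,0.32,0.13,0,0,0,0.5])

```text
t: 4.55
eef_pos: [0.4194, -0.1793, 0.2779]
tool_rot: [0.0, 0.704, 0.71, 0.0]
contact_force: [0.4, -0.6, -0.2]
gripper_width: 0.503
grasp_force: 0.0
```

>>> servo_tool(motion=[0.98,0.32,0.13,0,0,0,0.5,0.98,0.32,0.13,0,0,0,0.5,0.98,0.32,0.13,0,0,0,0.5,0.98,0.32,0.13,0,0,0,0.5,0.98,0.32,0.13,0,0,0,0.5])

```text
t: 5.18
eef_pos: [0.4503, -0.081, 0.2649]
tool_rot: [0.0, 0.704, 0.71, 0.0]
contact_force: [-0.2, -0.6, 0.2]
gripper_width: 0.495
grasp_force: 0.0
```

>>> servo_tool(motion=[0.98,0.32,0.13,0,0,0,0.5,0.98,0.32,0.13,0,0,0,0.5,0.98,0.32,0.13,0,0,0,0.5,0.98,0.32,0.13,0,0,0,0.5,0.98,0.32,0.13,0,0,0,0.5])

```text
t: 5.8
eef_pos: [0.4813, 0.0172, 0.2519]
tool_rot: [0.0, 0.704, 0.71, 0.0]
contact_force: [-0.5, -0.6, -0.0]
gripper_width: 0.5
grasp_force: 0.0
```

>>> servo_tool(motion=[0.98,0.32,0.13,0,0,0,0.5,0.98,0.32,0.13,0,0,0,0.5,0.98,0.32,0.13,0,0,0,0.5,0.98,0.32,0.13,0,0,0,0.5,0.98,0.32,0.13,0,0,0,0.5])

```text
t: 6.42
eef_pos: [0.5123, 0.1155, 0.2389]
tool_rot: [0.0, 0.704, 0.71, 0.0]
contact_force: [-0.4, 0.2, -0.0]
gripper_width: 0.503
grasp_force: 0.0
```

>>> servo_tool(motion=[0.98,0.32,0.13,0,0,0,0.5,0.98,0.32,0.13,0,0,0,0.5,0.98,0.32,0.13,0,0,0,0.5,0.98,0.32,0.13,0,0,0,0.5,0.98,0.32,0.13,0,0,0,0.5])

```text
t: 7.05
eef_pos: [0.5439, 0.2139, 0.2257]
tool_rot: [0.0, 0.704, 0.71, 0.0]
contact_force: [0.7, -0.7, 0.4]
gripper_width: 0.498
grasp_force: 0.0
```

```bash
python3 - <<'E'
from h import *
o=bot.get_obs(); print(o['t'],o['eef_pos'])
im=snap('wrist','w1.png'); 
for n in('cab_drawer0_handle','shelf_rest'):
  for d in bot.boxes_of('wrist',n)[:2]: print(n,d['p'],np.round(d['uv']),ray('wrist',d['uv'],.0565).round(4))
print(proj('wrist',[.552,.213,.0565]),proj('wrist',[.552,.273,.0565]),proj('wrist',[.552,.153,.0565]))
E
```

```text
7.05 [0.54386597 0.21388027 0.22573992]
cab_drawer0_handle 0.82 [316. 135.] [0.5925 0.2641 0.0565]
[264.53674139 193.46942007] [266.03108846 120.05243602] [263.21705761 258.30522995]
```

View pics/w1.png

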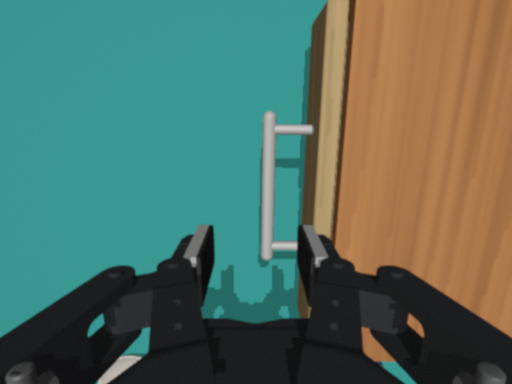

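The bar shows at columns 266–269, rows 113–260, so it is centred near (0.554, 0.215) and lies squarely between the fingers. Descend and grip it.

>>> servo_tool(motion=[0,0.15,1,0,0,0,0.5,0,0,1,0,0,0,0.5,0,0,1,0,0,0,0.5,0,0,1,0,0,0,0.5,0,0,1,0,0,0,0.5])

```text
t: 7.82
eef_pos: [0.5464, 0.2125, 0.1243]
tool_rot: [-0.0, 0.704, 0.71, -0.0]
contact_force: [-0.4, -0.7, 0.8]
gripper_width: 0.5
grasp_force: 0.0
```

>>> servo_tool(motion=[0,0,1,0,0,0,0.5,0,0,0,0,0,0,1,0,0,0,0,0,0,1,0,0,0,0,0,0,1,0,0,0,0,0,0,1], grip_force=40)

```text
t: 8.45
eef_pos: [0.5464, 0.213, 0.1057]
tool_rot: [-0.0, 0.704, 0.71, 0.0]
contact_force: [1.6, 1.5, -2.9]
gripper_width: 0.111
grasp_force: 38.9
```

>>> servo_tool(motion=[0,-0.5,0,0,0,0,1,0,-1,0,0,0,0,1,0,-1,0,0,0,0,1,0,-1,0,0,0,0,1,0,-1,0,0,0,0,1])

```text
t: 9.07
eef_pos: [0.4551, 0.2128, 0.1057]
tool_rot: [-0.001, 0.703, 0.711, 0.001]
contact_force: [1.7, 5.4, -8.1]
gripper_width: 0.11
grasp_force: 39.4
```

>>> servo_tool(motion=[0,-1,0,0,0,0,1,0,-0.6,0,0,0,0,1,0,-0.2,0,0,0,0,1,0,-0.15,0,0,0,0,1,0,-0.15,0,0,0,0,1])

```text
t: 9.7
eef_pos: [0.4135, 0.2127, 0.1057]
tool_rot: [-0.001, 0.703, 0.711, 0.001]
contact_force: [1.2, 7.0, -9.3]
gripper_width: 0.111
grasp_force: 39.2
```

>>> servo_tool(motion=[0,-0.15,0,0,0,0,1,0,-0.15,0,0,0,0,1])

```text
t: 9.95
eef_pos: [0.4122, 0.2126, 0.1059]
tool_rot: [0.0, 0.704, 0.71, 0.004]
contact_force: [24.1, 6.7, -35.5]
gripper_width: 0.111
grasp_force: 38.5
```

>>> servo_tool(motion=[0,-0.1,0,0,0,0,1,0,0,0,0,0,0,1])

```text
t: 10.2
eef_pos: [0.4121, 0.2126, 0.1059]
tool_rot: [0.001, 0.705, 0.71, 0.006]
contact_force: [24.4, 7.4, -35.3]
gripper_width: 0.111
grasp_force: 38.8
```

>>> servo_tool(motion=[0,0.3,0,0,0,0,0.5,0,0,0,0,0,0,0.5,0,0,0,0,0,0,0.5,0,0,-1,0,0,0,0.5,0,0,-1,0,0,0,0.4])

```text
t: 10.82
eef_pos: [0.4117, 0.2112, 0.1462]
tool_rot: [-0.0, 0.704, 0.711, -0.001]
contact_force: [-0.4, -0.8, 0.2]
gripper_width: 0.593
grasp_force: 0.0
```

>>> servo_tool(motion=[0,0,-1,0,0,0,0.4,0,0.5,-1,0,0,0,0.4,0,1,-0.8,0,0,0,0.4,0,1,0,0,0,0,0.4,0,1,0,0,0,0,0.4])

```text
t: 11.45
eef_pos: [0.4826, 0.2119, 0.2022]
tool_rot: [0.0, 0.704, 0.711, -0.0]
contact_force: [0.2, 1.0, 0.4]
gripper_width: 0.601
grasp_force: 0.0
```

>>> servo_tool(motion=[0,1,0,0,0,0,0.4,0,0.8,0,0,0,0,0.4,0,0.5,0,0,0,0,0.4,0,0,0,0,0,0,0.4])

```text
t: 11.95
eef_pos: [0.5287, 0.2125, 0.2018]
tool_rot: [-0.0, 0.704, 0.71, -0.0]
contact_force: [0.0, -0.1, 0.3]
gripper_width: 0.6
grasp_force: 0.0
```

```bash
python3 - <<'E'
from h import *
o=bot.get_obs(); print(o['t'],o['eef_pos'],rot().as_matrix().round(3).tolist())
snap('wrist','w2.png'); snap('top','t2.png')
for c in('wrist','top'):
  for d in bot.boxes_of(c,'level_mid')[:2]: print(c,d['p'],np.round(d['uv']),ray(c,d['uv'],.056).round(4))
  for d in bot.boxes_of(c,'cab_drawer0_handle')[:1]: print(c,'handle',d['p'],np.round(d['uv']),ray(c,d['uv'],.056).round(4))
print(proj('wrist',[.528,.213,.056]),proj('wrist',[.528,.298,.056]),proj('wrist',[.528,.128,.056]),proj('wrist',[.514,.213,.056]))
E
```

```text
11.95 [0.52874129 0.21247639 0.20178753] [[-0.009, 1.0, -0.0], [1.0, 0.009, 0.0], [0.0, -0.0, -1.0]]
wrist 0.7 [258. 181.] [0.5306 0.2277 0.056 ]
wrist handle 0.77 [239. 132.] [0.5165 0.2633 0.056 ]
top 0.56 [187. 195.] [0.5378 0.1322 0.056 ]
top handle 0.76 [181. 186.] [0.5611 0.1463 0.056 ]
[254.06951448 199.62577892] [255.1986792   81.35115592] [253.14017852 296.9692913 ] [235.69474476 199.442804  ]
```

View pics/w2.png

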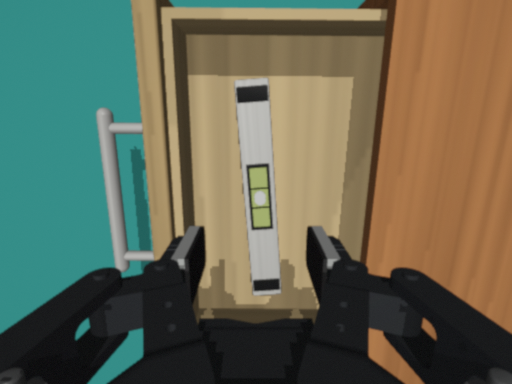

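```bash
python3 - <<'E'
from h import *
im=cv2.imread('pics/w2.png')
a=ray('wrist',(252,80.5),.056);b=ray('wrist',(267,292),.056);m=ray('wrist',(259.5,196.5),.056)
print(a,b,m,np.linalg.norm(a-b)); d=a-b; print('yaw of long axis from +y (ccw+)',np.arctan2(-d[0],d[1]))
h=ray('wrist',(105,113),.054);g=ray('wrist',(122,268),.054);print(h,g,(h+g)/2)
E
```

```text
[0.52579531 0.29852937 0.056     ] [0.53948876 0.13285824 0.056     ] [0.53210331 0.21552352 0.056     ] 0.1662360783843972
yaw of long axis from +y (ccw+) 0.08246694328562813
[0.42111995 0.27580008 0.054     ] [0.42021906 0.15269579 0.054     ] [0.42066951 0.21424793 0.054     ]
```

The level runs from (252,80) to (267,292), with its centre near (0.532, 0.2155) and yawed 0.08 rad. The handle is at about x=0.420, so opening the fingers pushed the drawer back roughly 8 mm. I'll hook the bar again and pull it to the stop, this time without spreading the fingers.

>>> servo_tool(motion=[0,-1,0,0,0,0,0.5,0,-1,0,0,0,0,0.5,0,-1,0,0,0,0,0.5,0,-1,0,0,0,0,0.5,0,-1,0,0,0,0,0.5])

```text
t: 12.88
eef_pos: [0.4277, 0.2115, 0.202]
tool_rot: [0.0, 0.704, 0.711, 0.0]
contact_force: [-0.4, -0.9, 0.5]
gripper_width: 0.497
grasp_force: 0.0
```

>>> servo_tool(motion=[0,-0.8,1,0,0,0,0.5,0,0,1,0,0,0,0.5,0,0,1,0,0,0,0.5,0,0,1,0,0,0,0.5,0,0,0.8,0,0,0,0.5])

```text
t: 13.5
eef_pos: [0.4124, 0.2114, 0.1053]
tool_rot: [0.0, 0.704, 0.71, -0.0]
contact_force: [-4.6, -1.6, 26.4]
gripper_width: 0.499
grasp_force: 13.5
```

>>> servo_tool(motion=[0,-0.4,0,0,0,0,0.5,0,-0.3,0,0,0,0,0.5,0,-0.1,0,0,0,0,0.5])

```text
t: 13.88
eef_pos: [0.3968, 0.2114, 0.1061]
tool_rot: [0.0, 0.704, 0.711, 0.001]
contact_force: [4.7, -0.2, -2.8]
gripper_width: 0.5
grasp_force: 2.5
```

>>> servo_tool(motion=[0,-0.2,0,0,0,0,0.5,0,-0.15,0,0,0,0,0.5])

```text
t: 14.12
eef_pos: [0.3957, 0.2114, 0.1069]
tool_rot: [0.002, 0.705, 0.709, 0.005]
contact_force: [27.4, -0.8, -13.5]
gripper_width: 0.501
grasp_force: 14.2
```

>>> servo_tool(motion=[0,-0.15,0,0,0,0,0.5,0,0,0,0,0,0,0.5])

```text
t: 14.38
eef_pos: [0.3955, 0.2115, 0.1075]
tool_rot: [0.003, 0.706, 0.708, 0.007]
contact_force: [30.1, -1.2, -17.4]
gripper_width: 0.505
grasp_force: 14.6
```

```bash
python3 - <<'E'
from h import *
im=snap('top','t3.png')
c=im[140:230,100:220]; cv2.imwrite('pics/t3c.png',cv2.resize(c[:,:,::-1],None,fx=5,fy=5))
E
```

```text
(no output)
```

View pics/t3c.png

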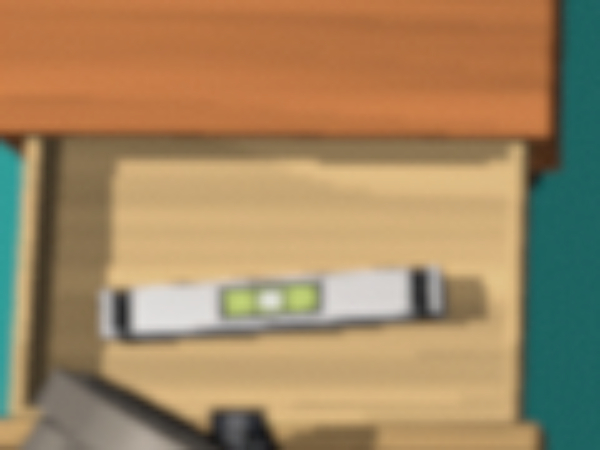

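The top view shows the drawer fully out, with the level lying free inside it (vial at crop (270,300)). The 30 N reaction confirms the stop. Back off, lift and return over the level with the 0.08 rad turn.

>>> servo_tool(motion=[0,0.55,0,0,0,0,0.5,0,0,0,0,0,0,0.5,0,0,-1,0,0,0,0.5,0,0,-1,0,0,0,0.5,0,0,-1,0,0,0,0.5])

```text
t: 15.05
eef_pos: [0.396, 0.2112, 0.1661]
tool_rot: [-0.0, 0.703, 0.711, -0.001]
contact_force: [-0.8, -0.0, 0.2]
gripper_width: 0.504
grasp_force: 0.0
```

>>> servo_tool(motion=[0,0.5,-1,0,0,0,0.5,0,1,-0.7,0,0,0,0.4,0,1,0,0,0,0,0.4,0,1,0,0,0,0,0.4,0,1,0,0,0,0,0.4])

```text
t: 15.68
eef_pos: [0.4867, 0.2123, 0.1995]
tool_rot: [-0.0, 0.703, 0.711, -0.001]
contact_force: [-0.1, -0.9, 0.1]
gripper_width: 0.604
grasp_force: 0.0
```

>>> servo_tool(motion=[0,1,0,0,0,0,0.4,0,0.6,0,0,0,-0.5,0.4,0,0,0,0,0,0,0.4])

```text
t: 16.05
eef_pos: [0.5189, 0.2125, 0.1994]
tool_rot: [-0.001, 0.677, 0.736, -0.001]
contact_force: [0.1, 0.4, -0.2]
gripper_width: 0.605
grasp_force: 0.0
```

```bash
python3 - <<'E'
from h import *
o=bot.get_obs(); print(o['t'],o['eef_pos'],rot().as_matrix().round(3).tolist())
print('top vial',ray('top',(154,200),.056))
im=snap('wrist','w3.png')
hsv=cv2.cvtColor(im,cv2.COLOR_RGB2HSV)
m=((hsv[...,0]>26)&(hsv[...,0]<45)&(hsv[...,1]>90)&(hsv[...,2]>90)).astype(np.uint8); m[:,:150]=0;m[:,350:]=0
m=cv2.morphologyEx(m,cv2.MORPH_OPEN,np.ones((3,3)))
v,u=np.nonzero(m); print(len(u),u.mean(),v.mean())
pts=np.array([ray('wrist',p,.056)[:2] for p in zip(u,v)]); r=cv2.minAreaRect((pts*1000).astype(np.float32)); print('vial',r)
for d in bot.boxes_of('wrist','cab_drawer0_handle')[:1]: print(d)
E
```

```text
16.05 [0.51888901 0.21253548 0.19935117] [[-0.084, 0.996, -0.002], [0.996, 0.084, -0.0], [0.0, -0.002, -1.0]]
top vial [0.52398499 0.21381927 0.056     ]
849 264.6595995288575 197.81272084805653
vial ((526.1116943359375, 214.68629455566406), (13.397366523742676, 46.335689544677734), 4.848042964935303)
{'uv': [247.6, 134.0], 'p': 0.76}
```

View pics/w3.png

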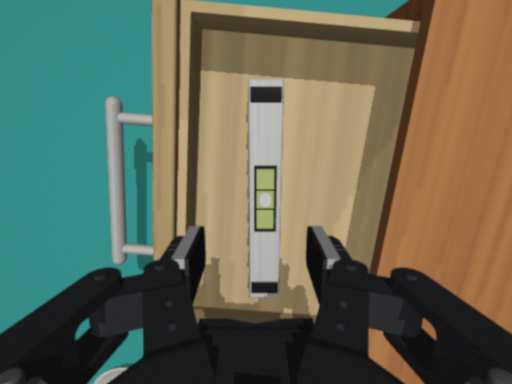

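The level is aligned with the tool; its vial is at (265,198), i.e. (0.525, 0.2145). Descend and grip.

>>> servo_tool(motion=[0.07,0.3,0.7,0,0,0,0.4,0,0,1,0,0,0,0.4,0,0,1,0,0,0,0.4,0,0,1,0,0,0,0.4,0,0,1,0,0,0,0.4])

```text
t: 16.77
eef_pos: [0.5251, 0.2142, 0.1042]
tool_rot: [-0.0, 0.677, 0.736, -0.0]
contact_force: [0.2, -1.0, -0.0]
gripper_width: 0.599
grasp_force: 0.0
```

>>> servo_tool(motion=[0,0,0,0,0,0,0.9,0,0,0,0,0,0,1,0,0,0,0,0,0,1,0,0,0,0,0,0,1], grip_force=50)

```text
t: 17.27
eef_pos: [0.5257, 0.2143, 0.1065]
tool_rot: [0.0, 0.677, 0.736, 0.0]
contact_force: [-0.1, 0.2, -0.9]
gripper_width: 0.27
grasp_force: 51.5
```

>>> servo_tool(motion=[0,0,-0.5,0,0,0,1,0,0,-1,0,0,0,1,0,0,-1,0,0,0,1,0,0,-1,0,0,0.3,1,0,0,-1,0,0,0.96,1])

```text
t: 17.9
eef_pos: [0.5256, 0.2143, 0.1978]
tool_rot: [0.0, 0.745, 0.667, 0.0]
contact_force: [0.6, 0.3, -1.5]
gripper_width: 0.266
grasp_force: 51.6
```

>>> servo_tool(motion=[-0.96,0.124,-0.5,0,0,0,1,-0.96,0.124,0,0,0,0,1,-0.96,0.124,0,0,0,0,1,-0.96,0.124,0,0,0,0,1,-0.96,0.124,0,0,0,0,1])

```text
t: 18.52
eef_pos: [0.5276, 0.116, 0.2055]
tool_rot: [-0.0, 0.743, 0.669, -0.0]
contact_force: [-0.2, 0.5, -1.1]
gripper_width: 0.267
grasp_force: 51.6
```

>>> servo_tool(motion=[-0.96,0.124,0,0,0,0,1,-0.96,0.124,0,0,0,0,1,-0.96,0.124,0,0,0,0,1,-0.96,0.124,0,0,0,0,1,-0.96,0.124,0,0,0,0,1])

```text
t: 19.15
eef_pos: [0.53, 0.0195, 0.2058]
tool_rot: [-0.0, 0.743, 0.669, -0.0]
contact_force: [-0.3, 0.0, -0.6]
gripper_width: 0.272
grasp_force: 51.6
```

>>> servo_tool(motion=[-0.96,0.124,0,0,0,0,1,-0.96,0.124,0,0,0,0,1,-0.96,0.124,0,0,0,0,1,-0.96,0.124,0,0,0,0,1,-0.96,0.124,0,0,0,0,1])

```text
t: 19.77
eef_pos: [0.5321, -0.0773, 0.2058]
tool_rot: [-0.0, 0.743, 0.669, -0.0]
contact_force: [-0.2, 0.0, -1.0]
gripper_width: 0.269
grasp_force: 51.6
```

>>> servo_tool(motion=[-0.96,0.124,0,0,0,0,1,-0.96,0.124,0,0,0,0,1,-0.96,0.124,0,0,0,0,1,-0.96,0.124,0,0,0,0,1,-0.96,0.124,0,0,0,0,1])

```text
t: 20.4
eef_pos: [0.5347, -0.1741, 0.2059]
tool_rot: [-0.0, 0.743, 0.669, 0.0]
contact_force: [-0.1, -0.3, -2.1]
gripper_width: 0.268
grasp_force: 51.6
```

>>> servo_tool(motion=[-0.96,0.124,0,0,0,0,1,-0.96,0.124,0,0,0,0,1,-0.96,0.124,0,0,0,0,1,0,0,0,0,0,0,1])

```text
t: 20.9
eef_pos: [0.5358, -0.2331, 0.2057]
tool_rot: [0.0, 0.744, 0.668, -0.0]
contact_force: [0.2, 0.3, -1.9]
gripper_width: 0.271
grasp_force: 51.6
```

```bash
python3 - <<'E'
from h import *
o=bot.get_obs(); print(o['t'],o['eef_pos'],rot().as_matrix().round(3).tolist())
im=snap('wrist','w4.png')
print([proj('wrist',p).round() for p in ((.452,-.402,.075),(.582,-.416,.075),(.614,-.121,.075),(.483,-.107,.075))])
E
```

```text
20.9 [ 0.53575101 -0.23311879  0.20572998] [[0.108, 0.994, -0.0], [0.994, -0.108, -0.001], [-0.001, -0.0, -1.0]]
[array([179., 402.]), array([330., 402.]), array([362.,  23.]), array([146.,  22.])]
```

View pics/w4.png

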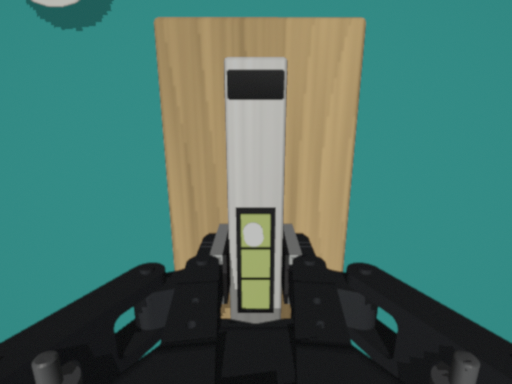

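The plate's mid-line runs at column 260 and the level's at 256, so the level needs to move about 2.5 mm along +tool y; it is parallel. Descend gently.

>>> servo_tool(motion=[0.12,0.12,1,0,0,0,1,0,0,0.9,0,0,0,1,0,0,0.2,0,0,0,1,0,0,0.15,0,0,0,1,0,0,0.1,0,0,0,1])

```text
t: 21.58
eef_pos: [0.5389, -0.2287, 0.159]
tool_rot: [0.0, 0.743, 0.669, 0.0]
contact_force: [0.3, -0.1, -0.9]
gripper_width: 0.269
grasp_force: 51.6
```

>>> servo_tool(motion=[0,0,0.1,0,0,0,1,0,0,0,0,0,0,1])

```text
t: 21.82
eef_pos: [0.5387, -0.2288, 0.1571]
tool_rot: [0.0, 0.743, 0.669, 0.0]
contact_force: [-0.1, 0.5, -0.6]
gripper_width: 0.267
grasp_force: 51.6
```

>>> servo_tool(motion=[0,0,0.1,0,0,0,1,0,0,0,0,0,0,1])

```text
t: 22.08
eef_pos: [0.5389, -0.2289, 0.1552]
tool_rot: [0.0, 0.743, 0.669, 0.0]
contact_force: [1.1, -0.6, 0.4]
gripper_width: 0.269
grasp_force: 51.9
```

>>> servo_tool(motion=[0,0,0.1,0,0,0,1,0,0,0,0,0,0,1])

```text
t: 22.32
eef_pos: [0.539, -0.2292, 0.1539]
tool_rot: [0.001, 0.743, 0.669, -0.0]
contact_force: [-2.2, -1.1, 8.5]
gripper_width: 0.267
grasp_force: 52.9
```

>>> servo_tool(motion=[0,0,-0.1,0,0,0,0.6,0,0,0,0,0,0,0.4,0,0,0,0,0,0,0.2,0,0,-0.5,0,0,0,0.1,0,0,-1,0,0,0,0])

```text
t: 22.95
eef_pos: [0.5383, -0.2285, 0.1854]
tool_rot: [-0.001, 0.743, 0.669, -0.0]
contact_force: [0.6, 1.0, 0.4]
gripper_width: 0.994
grasp_force: 0.0
```

>>> servo_tool(motion=[0,0,-1,0,0,0,0,0,0,-1,0,0,0,0,0,0,-1,0,0,0,0,0,0,-0.5,0,0,0,0,0,0,0,0,0,0,0])

```text
t: 23.58
eef_pos: [0.539, -0.2288, 0.256]
tool_rot: [0.001, 0.743, 0.669, 0.0]
contact_force: [0.5, -0.5, -0.7]
gripper_width: 1.0
grasp_force: 0.0
```

```bash
python3 - <<'E'
from h import *
o=bot.get_obs(); print(o['t'],o['eef_pos'],rot().as_matrix().round(3).tolist())
im=snap('wrist','w5.png')
for d in bot.boxes_of('wrist','foot_grip')[:1]: print(d)
E
```

```text
23.575 [ 0.53899541 -0.22883703  0.25596048] [[0.105, 0.995, 0.002], [0.995, -0.105, -0.001], [-0.001, 0.002, -1.0]]
```

View pics/w5.png

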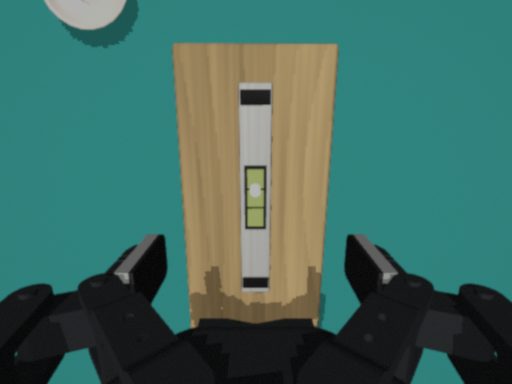

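Released: the level lies along the plate's middle (mid-lines at 255 and 256). The bubble is at row 190, with lines at rows 189 and 208. I'll measure all three precisely.

```bash
cat >> h.py <<'E'
def vial(c,im,dirw,z=.105,box=None):
    """bubble offset (mm) along dirw from vial middle; profile by colour"""
    hsv=cv2.cvtColor(im,cv2.COLOR_RGB2HSV).astype(int)
    H,S,V=hsv[...,0],hsv[...,1],hsv[...,2]
    g=((H>22)&(H<48)&(S>80)&(V>80)).astype(np.uint8)
    if box: k=np.zeros_like(g); k[box[1]:box[3],box[0]:box[2]]=1; g*=k
    n,l,st,cc=cv2.connectedComponentsWithStats(cv2.morphologyEx(g,cv2.MORPH_CLOSE,np.ones((5,5))))
    i=1+np.argmax(st[1:,4]); x,y,w,h=st[i][:4]
    m=np.zeros_like(g); cv2.fillConvexPoly(m,cv2.convexHull(np.argwhere(l==i)[:,::-1].astype(np.int32)),1)
    v,u=np.nonzero(m); P=np.array([ray(c,p,z)[:2] for p in zip(u,v)])*1000; s=P@np.array(dirw)[:2]; mid=(s.max()+s.min())/2
    wgt=np.clip(150-S[v,u],0,None)*(V[v,u]>120)*(np.abs(s-mid)<24); bub=(s*wgt).sum()/max(wgt.sum(),1)
    return dict(rect=(x,y,w,h),span=s.max()-s.min(),mid=P.mean(0).round(1),bubble=round(bub-mid,2),n=int((wgt>0).sum()))
E
python3 - <<'E'
from h import *
im=cv2.imread('pics/w5.png')[:,:,::-1].copy()
print(vial('wrist',im,(.105,.995),box=(230,150,285,245)))
e=ray('wrist',(256,83),.105);f=ray('wrist',(255,292),.105);p=ray('wrist',(255,44),.0765);print(e,f,(e+f)/2,p,'end gap',p-e, 'lines',[ray('wrist',(255,r),.105)[:2] for r in (189,198.5,208,190)])
print(im[160:236,256].tolist())
E
```

```text
{'rect': (np.int32(246), np.int32(169), np.int32(18), np.int32(58)), 'span': np.float64(45.99225536772258), 'mid': array([ 538.7, -227.3]), 'bubble': np.float64(2.74), 'n': 879}
[ 0.54827208 -0.14446679  0.105     ] [ 0.53014981 -0.31032807  0.105     ] [ 0.53921095 -0.22739743  0.105     ] [ 0.55070767 -0.11393289  0.0765    ] end gap [ 0.0024356  0.0305339 -0.0285   ] lines [array([ 0.53955641, -0.22075551]), array([ 0.5387624 , -0.22831631]), array([ 0.53795459, -0.23600857]), array([ 0.53947347, -0.22154529])]
[[170, 170, 166], [170, 170, 166], [170, 170, 166], [169, 169, 164], [161, 160, 156], [121, 121, 118], [66, 66, 64], [39, 37, 36], [66, 71, 48], [115, 124, 76], [141, 152, 94], [150, 161, 100], [151, 163, 101], [151, 162, 101], [152, 163, 102], [151, 162, 100], [152, 162, 102], [151, 162, 100], [151, 162, 101], [152, 163, 101], [152, 162, 101], [151, 162, 102], [155, 164, 114], [165, 171, 146], [175, 177, 169], [179, 180, 178], [180, 181, 179], [180, 181, 180], [180, 181, 179], [180, 181, 179], [180, 181, 179], [180, 181, 179], [180, 181, 179], [181, 181, 179], [180, 181, 179], [179, 180, 177], [174, 176, 166], [161, 169, 134], [152, 163, 107], [150, 162, 100], [150, 163, 100], [150, 162, 100], [151, 162, 100], [151, 162, 101], [150, 162, 99], [146, 157, 98], [124, 134, 81], [94, 102, 60], [113, 123, 73], [140, 151, 93], [149, 161, 99], [150, 161, 100], [150, 162, 101], [151, 162, 100], [151, 162, 100], [151, 162, 101], [150, 161, 100], [150, 162, 100], [151, 162, 100], [150, 162, 100], [150, 162, 100], [150, 162, 99], [149, 161, 99], [150, 162, 101], [150, 161, 100], [140, 151, 92], [99, 108, 65], [52, 55, 39], [71, 71, 69], [126, 125, 123], [157, 156, 152], [166, 166, 162], [167, 166, 162], [166, 166, 161], [167, 166, 162], [166, 166, 162]]
```

>>> servo_tool(motion=[-0.95,0,0,0,0,0,0.2,-0.95,0,0,0,0,0,0.2,-0.95,0,0,0,0,0,0.2,-0.95,0,0,0,0,0,0.2,-0.95,0,0,0,0,0,0.2])

```text
t: 24.3
eef_pos: [0.5285, -0.3248, 0.2548]
tool_rot: [-0.0, 0.743, 0.669, -0.0]
contact_force: [-0.3, 0.3, 0.0]
gripper_width: 0.802
grasp_force: 0.0
```

>>> servo_tool(motion=[-0.95,0,0,0,0,0,0.2,-0.95,0,0,0,0,0,0.2,-0.95,0,0,0,0,0,0.2,0,0,0,0,0,0,0.2])

```text
t: 24.8
eef_pos: [0.5221, -0.3821, 0.2547]
tool_rot: [0.0, 0.744, 0.668, -0.0]
contact_force: [0.4, 0.5, -0.1]
gripper_width: 0.8
grasp_force: 0.0
```

```bash
python3 - <<'E'
from h import *
o=bot.get_obs(); print(o['t'],o['eef_pos'],rot().as_matrix().round(3).tolist(), np.round(o['q'],2))
im=snap('wrist','w6.png')
for d in bot.boxes_of('wrist','foot_grip')[:2]: print(d,ray('wrist',d['uv'],.11))
bot.read_camera('side')
for d in bot.boxes_of('side','foot_grip')[:1]: print('side',d,ray('side',d['uv'],.104))
E
```

```text
24.8 [ 0.52207123 -0.38206261  0.25466816] [[0.107, 0.994, -0.0], [0.994, -0.107, -0.001], [-0.001, -0.0, -1.0]] [ 0.85  0.51 -0.43  1.65  0.24  1.03  0.23]
{'uv': [253.4, 201.7], 'p': 0.67} [ 0.52219445 -0.37997295  0.11      ]
side {'uv': [321.3, 138.4], 'p': 0.53} [ 0.51329748 -0.37833652  0.104     ]
```

View pics/w6.png

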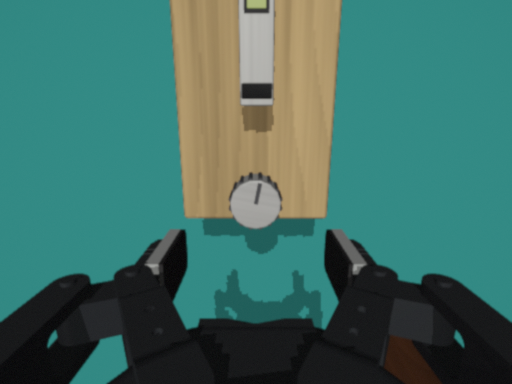

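The knob disc is at (255,203), i.e. about (0.523, -0.381), right under the tool. The bubble is about 6 mm towards the high end, so roughly 1.2 rad clockwise is needed. Descend, grip and turn.

>>> servo_tool(motion=[0.08,0,1,0,0,0,0.2,0,0,1,0,0,0,0.2,0,0,1,0,0,0,0.2,0,0,1,0,0,0,0.2,0,0,0.8,0,0,0,0.2])

```text
t: 25.62
eef_pos: [0.5226, -0.3781, 0.157]
tool_rot: [-0.001, 0.743, 0.669, -0.0]
contact_force: [1.2, -1.2, 0.6]
gripper_width: 0.798
grasp_force: 0.0
```

>>> servo_tool(motion=[0,0,0,0,0,0,0.7,0,0,0,0,0,0,1,0,0,0,0,0,0,1,0,0,0,0,0,0,1], grip_force=40)

```text
t: 26.12
eef_pos: [0.5224, -0.3782, 0.1592]
tool_rot: [-0.0, 0.743, 0.669, -0.0]
contact_force: [-4.3, 2.2, 2.5]
gripper_width: 0.433
grasp_force: 41.1
```

>>> servo_tool(motion=[-0.1,0,0,0,0,0.4,1,0,0,0,0,0,0.95,1,0,0,0,0,0,0.95,1,0,0,0,0,0,0.95,1,0,0,0,0,0,0.95,1])

```text
t: 26.75
eef_pos: [0.5252, -0.3796, 0.1593]
tool_rot: [0.001, 0.914, 0.405, 0.002]
contact_force: [6.4, -1.1, -8.0]
gripper_width: 0.43
grasp_force: 40.7
```

>>> servo_tool(motion=[0,0,0,0,0,0.95,1,0,0,0,0,0,0.95,1,0,0,0,0,0,0.95,1,0,0,0,0,0,0.95,1,0,0,0,0,0,0,1])

```text
t: 27.38
eef_pos: [0.5266, -0.382, 0.1594]
tool_rot: [0.003, 0.991, 0.132, 0.004]
contact_force: [11.0, -7.2, -12.7]
gripper_width: 0.434
grasp_force: 41.8
```

>>> servo_tool(motion=[0,0,0,0,0,0,0.6,0,0,0,0,0,0,0.3,0,0,0,0,0,0,0.3,0,0,-1,0,0,0,0.3,0,0,-1,0,0,0,0.2])

```text
t: 28.0
eef_pos: [0.5231, -0.3804, 0.2009]
tool_rot: [0.0, 0.991, 0.133, 0.0]
contact_force: [-0.4, 0.0, 0.1]
gripper_width: 0.797
grasp_force: 0.0
```

>>> servo_tool(motion=[0,0,-1,0,0,0.82,0,0,0,-1,0,0,0.82,0,0,0,-0.8,0,0,0.82,0,0,-0.9,0,0,0,0,0,0,-0.9,0,0,0,0,0])

```text
t: 28.62
eef_pos: [0.5267, -0.3424, 0.2551]
tool_rot: [-0.0, 0.999, -0.05, 0.0]
contact_force: [0.3, 0.3, 0.2]
gripper_width: 1.0
grasp_force: 0.0
```

>>> servo_tool(motion=[0,-1,0,0,0,0,0,0,-1,0,0,0,0,0,0,-1,0,0,0,0,0,0,-1,0,0,0,0,0,0,-1,0,0,0,0,0])

```text
t: 29.25
eef_pos: [0.5369, -0.2436, 0.2549]
tool_rot: [-0.0, 0.999, -0.051, 0.0]
contact_force: [-0.3, 0.8, -1.1]
gripper_width: 1.001
grasp_force: 0.0
```

>>> servo_tool(motion=[0,-0.9,0,0,0,0,0,0,0,0,0,0,0,0,0,0,0,0,0,0,0])

```text
t: 29.62
eef_pos: [0.5385, -0.2278, 0.255]
tool_rot: [0.0, 0.999, -0.052, 0.0]
contact_force: [0.4, 0.1, -0.4]
gripper_width: 1.002
grasp_force: 0.0
```

```bash
cat >> h.py <<'E'
def prof(c,im,p0,u,z=.105,wid=.003):
    """profile of blue channel along the vial: s in mm from p0 along u"""
    s=np.arange(-40,40,.25); n=np.array([-u[1],u[0]])
    out=[]
    for o in(-2,-1,0,1,2):
        q=np.array([proj(c,[*(np.array(p0)+u*k/1000+n*o/1000),z]) for k in s],np.float32)
        out.append(cv2.remap(im,q[None,:,0],q[None,:,1],cv2.INTER_LINEAR)[0].astype(float))
    return s,np.median(out,0)
E
python3 - <<'E'
from h import *
o=bot.get_obs(); print(o['t'],o['eef_pos'],rot().as_matrix().round(3).tolist(), np.round(o['q'],2))
im=snap('wrist','w7.png')
u=np.array([.105,.9945]); s,p=prof('wrist',im,(.5388,-.228),u)
for k in range(0,len(s),4): print(s[k],p[k].astype(int).tolist(),end=' ')
E
```

```text
29.625 [ 0.53845913 -0.22779935  0.25496768] [[0.995, -0.103, 0.0], [-0.103, -0.995, -0.001], [0.0, 0.001, -1.0]] [ 0.35  0.38 -0.07  1.82  0.03  0.94 -1.41]
-40.0 [123, 122, 119] -39.0 [122, 122, 119] -38.0 [123, 122, 119] -37.0 [122, 122, 119] -36.0 [122, 123, 119] -35.0 [123, 122, 119] -34.0 [122, 122, 119] -33.0 [123, 123, 119] -32.0 [123, 122, 119] -31.0 [122, 122, 119] -30.0 [122, 123, 118] -29.0 [123, 122, 119] -28.0 [123, 122, 119] -27.0 [115, 115, 112] -26.0 [75, 74, 72] -25.0 [37, 37, 35] -24.0 [50, 52, 37] -23.0 [97, 106, 63] -22.0 [111, 120, 73] -21.0 [112, 121, 74] -20.0 [113, 122, 74] -19.0 [112, 121, 74] -18.0 [112, 121, 74] -17.0 [112, 121, 74] -16.0 [112, 122, 74] -15.0 [112, 122, 74] -14.0 [112, 121, 74] -13.0 [113, 121, 74] -12.0 [128, 137, 84] -11.0 [153, 163, 103] -10.0 [159, 170, 108] -9.0 [149, 159, 100] -8.0 [101, 110, 67] -7.0 [123, 133, 82] -6.0 [155, 167, 106] -5.0 [164, 172, 130] -4.0 [177, 179, 167] -3.0 [183, 184, 181] -2.0 [184, 185, 183] -1.0 [184, 185, 183] 0.0 [184, 185, 183] 1.0 [185, 185, 183] 2.0 [184, 185, 184] 3.0 [184, 185, 183] 4.0 [185, 185, 184] 5.0 [183, 184, 180] 6.0 [171, 174, 156] 7.0 [125, 132, 98] 8.0 [108, 117, 72] 9.0 [148, 159, 100] 10.0 [157, 169, 107] 11.0 [158, 170, 107] 12.0 [158, 169, 107] 13.0 [158, 170, 107] 14.0 [158, 169, 107] 15.0 [159, 169, 107] 16.0 [158, 169, 107] 17.0 [158, 170, 107] 18.0 [158, 170, 107] 19.0 [158, 170, 107] 20.0 [158, 170, 107] 21.0 [158, 170, 107] 22.0 [157, 168, 107] 23.0 [131, 141, 88] 24.0 [68, 72, 51] 25.0 [50, 51, 49] 26.0 [118, 117, 114] 27.0 [168, 168, 164] 28.0 [178, 177, 173] 29.0 [178, 178, 173] 30.0 [178, 178, 174] 31.0 [178, 178, 174] 32.0 [178, 177, 174] 33.0 [178, 178, 174] 34.0 [178, 178, 174] 35.0 [179, 178, 174] 36.0 [178, 178, 174] 37.0 [179, 179, 174] 38.0 [179, 179, 175] 39.0 [179, 178, 174]
```

View pics/w7.png

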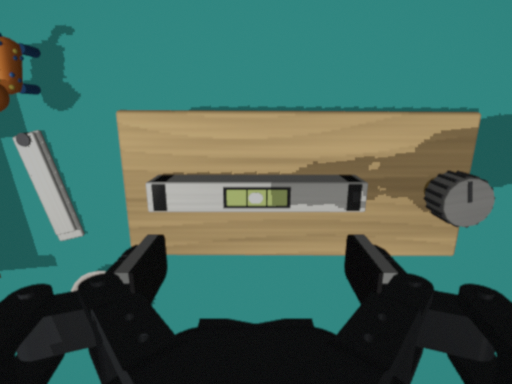

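The lines are at ±7.8 mm and the bubble spans -4.8 to +6.4 mm (centre +0.8 mm), so it is between the lines. The level also sits centred under the tool. I'll press down with the open fingertips either side of the vial.

>>> servo_tool(motion=[0,0,1,0,0,0,0,0,0,1,0,0,0,0,0,0,1,0,0,0,0,0,0,0.6,0,0,0,0,0,0,0,0,0,0,0])

```text
t: 30.3
eef_pos: [0.538, -0.2275, 0.1822]
tool_rot: [-0.0, 0.999, -0.052, -0.001]
contact_force: [0.1, 0.4, 0.0]
gripper_width: 1.004
grasp_force: 0.0
```

>>> servo_tool(motion=[0,0,0.2,0,0,0,0,0,0,0.2,0,0,0,0,0,0,0,0,0,0,0])

```text
t: 30.68
eef_pos: [0.5385, -0.2271, 0.1749]
tool_rot: [-0.0, 0.999, -0.051, -0.0]
contact_force: [-0.6, -0.0, -0.3]
gripper_width: 0.998
grasp_force: 0.0
```

>>> servo_tool(motion=[0,0,0.2,0,0,0,0,0,0,0,0,0,0,0])

```text
t: 30.92
eef_pos: [0.5384, -0.227, 0.1706]
tool_rot: [-0.0, 0.999, -0.051, -0.0]
contact_force: [-0.1, 0.1, 0.8]
gripper_width: 0.998
grasp_force: 0.0
```

>>> servo_tool(motion=[0,0,0.1,0,0,0,0,0,0,0,0,0,0,0])

```text
t: 31.18
eef_pos: [0.5385, -0.227, 0.1688]
tool_rot: [-0.0, 0.999, -0.051, -0.0]
contact_force: [-0.6, -0.4, -0.2]
gripper_width: 0.998
grasp_force: 0.0
```

>>> servo_tool(motion=[0,0,0.1,0,0,0,0,0,0,0,0,0,0,0])

```text
t: 31.42
eef_pos: [0.5385, -0.2271, 0.1667]
tool_rot: [-0.0, 0.999, -0.051, -0.0]
contact_force: [0.7, 0.0, -0.1]
gripper_width: 0.998
grasp_force: 0.0
```

>>> servo_tool(motion=[0,0,0.08,0,0,0,0,0,0,0,0,0,0,0])

```text
t: 31.68
eef_pos: [0.5387, -0.2271, 0.1655]
tool_rot: [0.0, 0.999, -0.051, 0.0]
contact_force: [-0.1, -1.0, 1.7]
gripper_width: 1.003
grasp_force: 0.8
```

>>> servo_tool(motion=[0,0,0.08,0,0,0,0,0,0,0,0,0,0,0])

```text
t: 31.92
eef_pos: [0.5388, -0.2271, 0.1653]
tool_rot: [0.0, 0.999, -0.051, 0.0]
contact_force: [-5.1, 2.1, 14.3]
gripper_width: 1.001
grasp_force: 7.2
```

>>> servo_tool(motion=[0,0,0,0,0,0,0,0,0,0,0,0,0,0,0,0,0,0,0,0,0,0,0,0,0,0,0,0,0,0,0,0,0,0,0])

```text
t: 32.55
eef_pos: [0.5388, -0.2272, 0.1653]
tool_rot: [0.0, 0.999, -0.051, 0.0]
contact_force: [-4.6, 1.2, 14.4]
gripper_width: 0.998
grasp_force: 7.1
```

>>> servo_tool(motion=[0,0,0,0,0,0,0,0,0,0,0,0,0,0,0,0,0,0,0,0,0,0,0,0,0,0,0,0,0,0,0,0,0,0,0])

```text
t: 33.17
eef_pos: [0.5388, -0.2272, 0.1653]
tool_rot: [0.0, 0.999, -0.051, 0.0]
contact_force: [-5.0, -0.0, 14.2]
gripper_width: 0.996
grasp_force: 7.1
```

```bash
python3 - <<'E'
from h import *
o=bot.get_obs(); print(o['t'],o['eef_pos'],o['contact_force'],o['torque'])
im=snap('wrist','w8.png')
u=np.array([.105,.9945]); s,p=prof('wrist',im,(.5388,-.228),u)
for k in range(48,len(s)-48,4): print(s[k],p[k].astype(int).tolist(),end=' ')
t=snap('top','t8.png')
a=t[130:255,85:300]; cv2.imwrite('pics/v8.png',np.vstack([im[:,:,::-1],cv2.resize(a[:,:,::-1],(512,298))])[:600])
E
```

```text
33.175 [ 0.53875531 -0.22717271  0.16529974] [-5.03988046 -0.04428377 14.21177108] [0.86121152 0.86005957 0.23299398]
-28.0 [128, 127, 123] -27.0 [126, 126, 122] -26.0 [79, 78, 76] -25.0 [35, 34, 34] -24.0 [39, 40, 35] -23.0 [102, 110, 70] -22.0 [122, 131, 82] -21.0 [122, 131, 82] -20.0 [122, 131, 82] -19.0 [128, 138, 87] -18.0 [163, 174, 113] -17.0 [164, 175, 113] -16.0 [163, 175, 113] -15.0 [164, 175, 113] -14.0 [163, 174, 112] -13.0 [164, 175, 112] -12.0 [159, 171, 110] -11.0 [129, 139, 87] -10.0 [120, 129, 80] -9.0 [118, 127, 79] -8.0 [74, 79, 50] -7.0 [73, 79, 48] -6.0 [118, 127, 78] -5.0 [123, 131, 87] -4.0 [151, 152, 136] -3.0 [160, 160, 150] -2.0 [160, 160, 150] -1.0 [160, 159, 150] 0.0 [160, 159, 150] 1.0 [160, 159, 150] 2.0 [160, 159, 150] 3.0 [159, 159, 149] 4.0 [159, 159, 149] 5.0 [159, 158, 149] 6.0 [150, 151, 138] 7.0 [103, 109, 78] 8.0 [48, 52, 31] 9.0 [108, 117, 71] 10.0 [116, 125, 76] 11.0 [115, 125, 76] 12.0 [115, 125, 76] 13.0 [115, 125, 76] 14.0 [116, 125, 75] 15.0 [115, 125, 75] 16.0 [115, 125, 75] 17.0 [115, 124, 75] 18.0 [115, 124, 75] 19.0 [115, 124, 74] 20.0 [115, 124, 74] 21.0 [114, 124, 74] 22.0 [114, 124, 74] 23.0 [110, 119, 71] 24.0 [52, 56, 37] 25.0 [22, 23, 23] 26.0 [42, 43, 42] 27.0 [115, 115, 111]
```

View pics/v8.png

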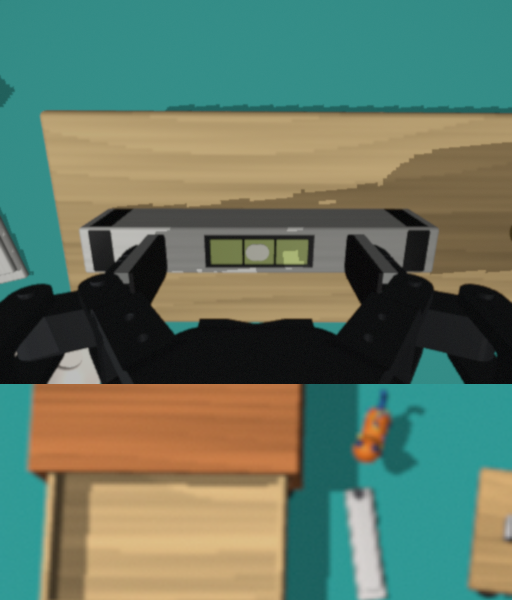

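Pressing at 14 N, the bubble is between its lines (about +0.85 mm off centre), with the fingertips either side of the vial. One last check of the drawer's travel from the saved top pictures, then hand in.

```bash
python3 - <<'E'
from h import *
for f,(y0,y1) in(('pics/top0.png',(182,200)),('pics/t8.png',(225,262))):
    im=cv2.imread(f); h=cv2.cvtColor(im,cv2.COLOR_BGR2HSV)[y0:y1,120:195]; m=(h[...,1]<60)&(h[...,2]>110)
    v,u=np.nonzero(m); r=np.bincount(v); rows=np.nonzero(r>25)[0]; vm=(rows*r[rows]).sum()/r[rows].sum()+y0
    print(f,rows+y0,ray('top',(u.mean()+120,vm),.0565))
E
```

```text
pics/top0.png [187 188 189 190 191] [0.55264976 0.21113409 0.0565    ]
pics/t8.png [243 244 245 246 247] [0.41137027 0.21117034 0.0565    ]
```

Drawer travel measures 0.141 m, so it is at its stop. Handing in.

```bash
python3 -c "
from station import bot
print(bot.hand_in())"
```

```text
the job is handed in; nothing more can be done
None
```

The job is handed in at about 33 s: the drawer is at its stop, the level lies along the middle of the shelf with the bubble between its lines (about 0.85 mm off centre), and the fingertips are holding it down with about 14 N. The result isn't known yet; the drawer slid back about 8 mm after the first pull, so I pulled it to the stop again before taking the level.

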